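# Press the gate latch home and slide the bob onto the regulating pad

### The job

Press the red-capped spring plunger of the gate latch straight down until it is fully home on its stop, firmly but without forcing it, hold it there a moment, and let it come back up so that the little oak gate swings open to the back. Then slide the nickel bob along the desk through the open gateway, never lifting or tipping it, and leave it standing wholly on the round cork pad behind. Leave the wheel, the metronome case and the tweezers stand where they are.

Things in the scene. Friction and masses are not known exactly. Their poses are not given: they have to be found in the camera images.
- fence: The fixed oak slat fence with its gateway, gate, latch and pad; 450 mm long in y, 50 mm high, up to 16 mm thick. Origin on the desk top, midway in the gateway. Its x points through the gateway to the back (away from the robot), y to the left along the fence, z up. The gateway is 130 mm clear, from y = -65 to y = +65 mm. It is placed anew, turned up to 0.2 rad, each time.
- plunger (a joint): The latch's spring plunger, m: 0 up, grows as it is pressed down, stop at 0.012. The spring takes 3 N to start and 9 N at the stop; beyond that it stands hard, but for the rubber-backed cap giving 1 mm per 20 N, and more than 30 N on any part of the fence damages the latch. The latch tooth lets the gate go only in the last 2 mm of travel. Released, it springs back up.
- post_top (a point): Centre of the top of the dark steel latch post (30 x 30 mm, 46 mm high), right of the gateway; it does not move as the plunger does. The plunger's axis is vertical and passes through this point. The red round cap on the plunger is 32 mm in diameter (flat top 28 mm) and 10 mm thick. It is screwed up or down its stem each time, so its top when up stands somewhere between 22 and 38 mm above this point; this height is not measured and has to be felt (or seen).
- gate (a joint): The oak gate, rad: 0 shut, grows as it swings to the back (+x of the fence), about 1.75 fully open. Hinged at the left of the gateway (fence y = +68 mm), 135 mm long, 44 mm high. Its own spring opens it in about 1 s once the latch lets go; it then stays open, lying beside the pad.
- bob_center (a point): Centre of the loose nickel pendulum bob, half-way up: an upright round cylinder 50 mm in diameter (36 mm at the very top, straight from 3 to 38 mm up) and 46 mm high, 0.24 to 0.48 kg, standing on the desk in front of the fence.
- pad (a point): Centre of the round cork pad, 90 mm in diameter, let in level with the desk (no step), 100 mm behind the gateway's middle.
- wheel: Loose brass escapement wheel lying on the desk, 62 mm in diameter, 6 mm thick with a 16 mm high arbor; origin at the centre of its underside. Bystander.
- case: Loose maple metronome case, a pyramid 100 x 100 mm at the foot and 162 mm high; origin at the centre of its underside. Bystander.
- tweezers: Loose steel tweezers stand, 60 x 80 mm, 125 mm high with the tweezers; origin at the centre of its underside. Bystander.
Things that resemble listed ones, but are neither listed nor needed, are in the scene too. Of the things like the part that bears bob_center, leave any that is black; of the rest the larger one is meant.

How it is judged:
On the way, in this order (a step that is already met when the one before it is completed fails the run):
1. the plunger is held on its stop (within 1.5 mm) for 0.25 s (value of joint plunger above 0.0105 m), for 0.25 s.
2. the plunger is let up again and the gate has swung open, the bob still in front of the fence (value of joint plunger below 0.003 m and value of joint gate above 1.2 rad and x of bob_center in the frame of fence below 0 m), for 0.1 s.
3. the bob is in the gateway, on the desk (x of bob_center in the frame of fence between -0.015 and 0.03 m and y of bob_center in the frame of fence between -0.065 and 0.065 m and height (world z) of bob_center below 0.031 m).
At the end, for the whole second after the job is handed in: The bob stands upright (within 0.1 rad) on the desk with its centre within 25 mm of the pad's centre, the gate stands open (more than 1.2 rad) and still, and the plunger is up again (within 3 mm) (horizontal distance between bob_center and pad below 0.025 m and height (world z) of bob_center below 0.026 m and angle between bob_center's own z axis and vertical below 0.1 rad and distance of bob_center from where it was at the start of the episode above 0.05 m and velocity of joint gate below 0.1 rad/s and value of joint gate above 1.2 rad and value of joint plunger below 0.003 m); the robot touches nothing.
It fails at once if the fence, gate or latch is loaded with more than 30 N (contact force between fence and anything else above 30 N).
It fails at once if the bob is lifted (more than 8 mm) (height (world z) of bob_center above 0.031 m).
It fails at once if the bob is tipped (more than 0.35 rad) (angle between bob_center's own z axis and vertical above 0.35 rad).
It fails at once if the wheel, case or tweezers stand is moved more than 15 mm (distance of any of wheel, case, tweezers from where it was at the start of the episode above 0.015 m).
It also fails if it takes over 64 s, if anything falls off the work surface, if the arm or the gripper's body presses on something with over 40 N, if the wrist force passes 120 N, or if a joint passes its speed limit or range.

### The arm

A 6-joint arm with a two-finger parallel gripper is mounted at the origin on the work surface. World frame = base frame: x ahead of the robot, y to its left, z up, the work surface at z = 0. Lengths are in m, angles in rad, forces in N, time in s.
With the tool pointing down it reaches from about 0.35 to 0.85 m from the base axis. Payload 8.1 kg.
Tool frame: the origin (TCP) lies between the finger pads; the fingertips stand 8 mm ahead of it and the grasp point (between the pads) lies 11 mm behind it; x points along the fingers, z is the direction in which the jaws open and shut, and the axes are right-handed (so a half turn about x gives the same grasp; the last joint's range is limited). The gripper opens to 85 mm and grips with 20 to 120 N. Pads are 22 mm wide; open, the fingers measure 114 mm over their backs; the gripper's body (76 mm by 85 mm) begins 54 mm behind the grasp point. The pads swing forward as they close: fully open they stand 13 mm farther back than shut.
Start: joints at [1.025, 0.13, 1.488, -0, 1.523, -0.085], TCP at [0.267, 0.537, 0.239] pointing down, gripper open.
Joint ranges: [-2.96, 2.96], [-0.89, 2.26], [0.02, 2.5], [-1.34, 4.48], [0, 2.73], [-2.66, 2.66]. Speed limits (rad/s): [2.39, 2.39, 2.79, 3.14, 3.14, 3.14].

### API

Orientations are given as a unit quaternion [w, x, y, z].
In Python, from bench import state, capture, calibration, close_job, boxes_of gives the robot as it stands.
- The arm moves only by the tool play_rows, never from a script. Its argument "steps" is a list that holds one entry, the list of rows, each a list of 5 numbers: the finger opening in m, from 0 to 0.0854, then the shift along the tool's x, y, z in m, then the turn about the tool's x in rad. In form: [[[jaw, dx, dy, dz, turn], ...]]. A call has 1 to 12 rows; each row shifts and turns the commanded pose from where the row before left it, along the tool's axes as they then stand; what a row does not reach is not made up. A row lasts 1/10 s, in which the tool goes at most 50 mm and 8.59 degrees, less where a joint would pass 70% of its speed; a pose out of reach is approached as far as the arm can. A call is refused whole if a number of a shift passes 0.05 or a number of a turn 0.15, either way. A call with a gripper value outside its range is refused whole. The fingers move at their own pace and stop on an object; "force" is the grip in N (left out, the last holds). Time passes only in rows, so rows that do not move let the fingers close. It gives the time, the measured TCP pose, the force and the opening at its end, in the units of the state.
- state(): the state, without advancing time (a new reading comes with each control period).
- capture(name): name is "scene" or "side" or "wrist"; returns the picture (400x640x3 uint8, blue, green, red); there is no depth.
- calibration(name): a dict with "intrinsics" (3x3 intrinsics, pixels), "extrinsics" (4x4, takes a point from world to camera coordinates); the wrist camera has in their place "mount" (4x4, takes a point from camera to tool coordinates, whose origin is the TCP and whose axes are the tool frame's). Camera axes: x right, y up, looking along -z (the intrinsics and any distortion apply to the point x, -y, -z); pixel columns grow to the right and rows downward; lengths in m; the calibration is good to about 2 mm. The wrist camera is an equidistant fisheye: a pixel r from the principal point sees the ray r / f radians off the axis. A picture is of the moment at which its call begins: read the wrist's pose just before it. calibration takes no time and is no camera call.
- close_job(): hands the job in, once; it reports no verdict.
Trained networks look in the newest picture that a camera, given by its name, has taken for a name from the list of things; names that differ only in an ending like _2 or _b are one class to them, and where a whole thing is asked for, a point or a joint stands for the part that bears it (a point fixed in the world has none). Each returns a list of dicts, best first, with "p" (0 to 1); they miss things now and then, are a little off and sometimes report something else, mostly with a low value. They report only what shows in the picture. A call takes as long as a camera call. They do not tell look-alikes from the thing itself.
- boxes_of(camera, target): "rect" ([left, top, width, height] in pixels, round what is visible of it).
The state is a dict: "t": time; "q": joint angles; "qd": joint speeds; "tau": joint torques, N m; "position": TCP position; "ee_rot": TCP orientation; "contact_force": force on the tool from outside, world axes, zero at the start; "torque": the same for the moment, N m; "finger_gap": finger opening in m.
Only numpy, scipy, OpenCV 4.12 (cv2) and the standard library are available. Lean on these libraries where they do the work, as an engineer would, in place of code of your own. Each camera call takes 0.05 s, during which the arm holds its last target.

## Working session

There is one attempt and no reset: what is moved stays moved. The work goes in short steps, Python scripts to look and compute and a tool call to move; the robot and the scene stay as the last step left them, time stands still between calls to the robot, and variables do not carry over. Pictures are saved under pics/ and viewed, and the job is handed in when it is done.

Besides the shell and the picture viewer there is one more tool, called after "Call:" as name(argument=value, ...) on one line, values as JSON. play_rows: Moves the arm, as the interface text tells. Its arguments: {"type":"object","properties":{"steps":{"type":"array"},"force":{"type":"number"}},"required":["steps"]}

```bash
mkdir -p pics; ls
python3 - <<'E'
from bench import *
import cv2
s=state();print(s)
for n in("scene","side","wrist"):
    im=capture(n);cv2.imwrite(f"pics/{n}0.png",im)
    c=calibration(n);print(n,{k:(v.tolist() if hasattr(v,'tolist') else v) for k,v in c.items()})
    for t in("fence","plunger","gate","bob_center","wheel","case","tweezers"):
        try: print(t,[(round(b['p'],2),[round(x) for x in b['rect']]) for b in boxes_of(n,t)][:4])
        except Exception as e: print(t,e)
print(state()['t'])
E
```

```text
pics
{'t': 0.0, 'q': array([ 1.02463818e+00,  1.31173042e-01,  1.48929609e+00,  1.23599964e-05,
        1.52297606e+00, -8.54223705e-02]), 'qd': array([-0.00017431,  0.00058552,  0.00085919, -0.00099221, -0.00118362,
       -0.00073642]), 'tau': array([ 5.82758039e-04, -5.69433689e+01, -5.00535679e+01, -2.14552383e-04,
        1.56049384e-02, -3.07788525e-05]), 'position': array([0.26647401, 0.53698326, 0.23822808]), 'ee_rot': array([ 0.6003729 , -0.37291554,  0.60154498,  0.37233053]), 'contact_force': array([ 0.07333521,  1.57249909, -0.36481022]), 'torque': array([-0.03286597,  0.01201117, -0.01137446]), 'finger_gap': 0.08574720496817365}
scene {'intrinsics': [[425.9347840629968, 0.0, 314.93278541478304], [0.0, 425.9347840629968, 199.68380538466783], [0.0, 0.0, 1.0]], 'extrinsics': [[-0.6326553790678232, 0.7743256950115464, 0.012918567313529267, 0.3700936193428385], [-0.6190559584549787, -0.5156758539741383, 0.5923243485873518, 0.33756566366572266], [0.46531375612368936, 0.3667398692164907, 0.8055960381538226, -1.3019191280711173], [0.0, 0.0, 0.0, 1.0]]}
fence [(0.8, [252, 179, 18
[... 932 characters left out ...]
33]), (0.55, [237, 201, 15, 22])]
wheel [(0.9, [416, 238, 34, 16])]
case [(0.87, [324, 182, 73, 103])]
tweezers [(0.67, [265, 104, 36, 51])]
wrist {'intrinsics': [[309.70691628693146, 0.0, 323.6604912248831], [0.0, 309.70691628693146, 200.544461867713], [0.0, 0.0, 1.0]], 'mount': [[-0.0003243326580731216, 0.3058571706936429, -0.9520773529202369, -0.13347447053989317], [0.001447081526938959, 0.9520765496982163, 0.3058564196968773, 0.07853392306672914], [0.9999989003810853, -0.0012785343240389645, -0.0007513897796453741, 0.0007167618581030988], [0.0, 0.0, 0.0, 1.0]]}
fence []
plunger []
gate []
bob_center [(0.66, [184, 364, 15, 16]), (0.56, [159, 374, 20, 26])]
wheel []
case []
tweezers []
1.2
```

Run:
```python
import cv2
a=cv2.imread('pics/scene0.png')[110:360,190:480];cv2.imwrite('pics/s0c.png',cv2.resize(a,None,fx=2.4,fy=2.4,interpolation=cv2.INTER_CUBIC))
a=cv2.imread('pics/side0.png')[90:300,220:460];cv2.imwrite('pics/d0c.png',cv2.resize(a,None,fx=2.8,fy=2.8,interpolation=cv2.INTER_CUBIC))
```

```text
(no output)
```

View pics/s0c.png

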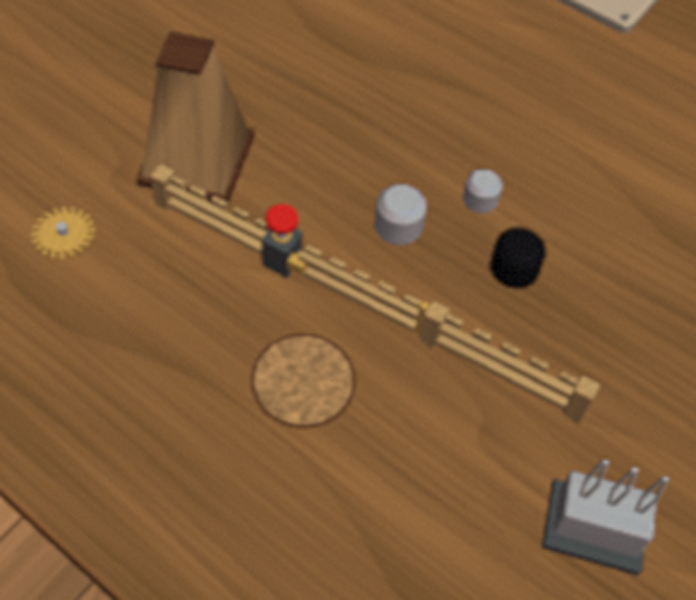

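View pics/d0c.png

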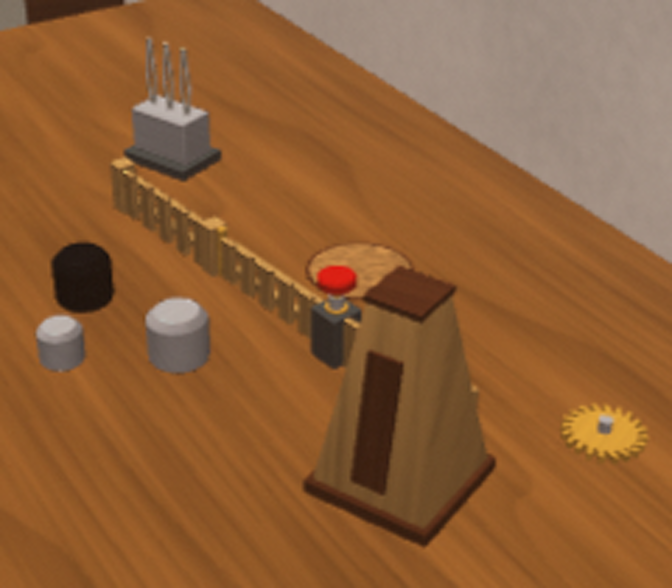

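View pics/wrist0.png

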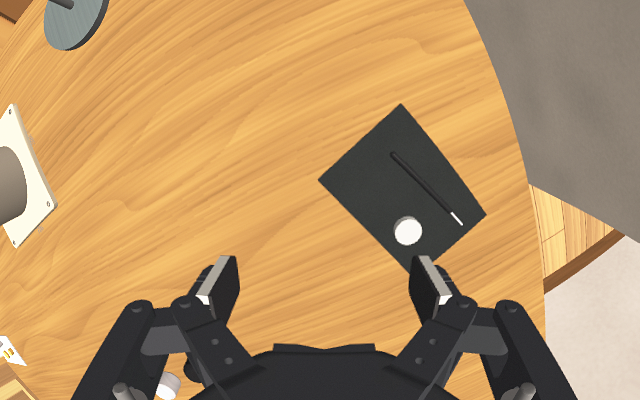

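```bash
cat > h.py <<'E'
import numpy as np,cv2
from bench import *
def ray(n,u,v,s=None):
    c=calibration(n);K=np.array(c['intrinsics'])
    d=np.array([(u-K[0,2])/K[0,0],-(v-K[1,2])/K[1,1],-1.]);E=np.array(c['extrinsics'])
    R,t=E[:3,:3],E[:3,3];return -R.T@t,R.T@d/np.linalg.norm(d)
def atz(n,u,v,z):
    o,d=ray(n,u,v);return o+d*(z-o[2])/d[2]
def tri(*rs):
    A=0;b=0
    for o,d in rs:
        M=np.eye(3)-np.outer(d,d);A=A+M;b=b+M@o
    p=np.linalg.solve(A,b);return p,[np.linalg.norm((np.eye(3)-np.outer(d,d))@(p-o)) for o,d in rs]
def proj(n,P):
    c=calibration(n);K=np.array(c['intrinsics']);E=np.array(c['extrinsics'])
    q=np.atleast_2d(P)@E[:3,:3].T+E[:3,3]
    return np.c_[K[0,0]*q[:,0]/-q[:,2]+K[0,2],K[1,1]*-q[:,1]/-q[:,2]+K[1,2]]
E
python3 - <<'E'
from h import *
np.set_printoptions(precision=4,suppress=True)
cap=[]
for n in('scene','side'):
    im=cv2.imread(f'pics/{n}0.png').astype(int);m=(im[:,:,2]>120)&(im[:,:,1]<50)&(im[:,:,0]<50)
    ys,xs=np.nonzero(m);print(n,'red',len(xs),xs.min(),xs.max(),ys.min(),ys.max());cap.append((n,xs.mean(),ys.mean()))
print('cap',tri(*[ray(*c) for c in cap]))
S=lambda x,y:('scene',x/2.4+190-.3,y/2.4+110-.3)
D=lambda x,y:('side',x/2.8+220-.3,y/2.8+90-.3)
print('pad',atz(*S(303,380),0),atz(*D(360,271),0))
for k,(x,y) in dict(L=(587,388),H=(434,314),R=(162,174)).items(): print(k,atz(*S(x,y),.05))
for k,(x,y) in dict(L=(123,163),H=(214,228)).items(): print(k,'side',atz(*D(x,y),.05))
print('bobtop',tri(ray(*S(403,199)),ray(*D(178,313))))
from scipy.optimize import least_squares
a=np.linspace(0,6.283,60)
def sil(p):
    return np.vstack([np.c_[p[0]+r*np.cos(a),p[1]+r*np.sin(a),0*a+z] for r,z in((.022,0),(.025,.003),(.025,.038),(.018,.046))])
bb={'scene':[346,185,369,210.5],'side':[239,178.5,260,200.5]}
bb['scene']=[376/2.4+190,185/2.4+110,427/2.4+190,244/2.4+110]
bb['side']=[146/2.8+220,297/2.8+90,210/2.8+220,370/2.8+90]
def f(p,ns=('scene','side')):
    r=[]
    for n in ns:
        q=proj(n,sil(p));r+=list(np.r_[q.min(0),q.max(0)]-bb[n])
    return np.array(r)
for ns in(('scene','side'),('scene',),('side',)):
    s=least_squares(f,[.4,0],args=(ns,));print('bob',s.x,s.fun)
for k,(x,y) in dict(wheel=(62,230),tw=(600,520),case=(190,190)).items(): print(k,atz(*S(x,y),.0))
E
```

```text
scene red 115 301 313 196 206
side red 104 334 346 185 194
cap (array([0.6153, 0.0023, 0.0711]), [np.float64(0.0014328248565688955), np.float64(0.0014328248565687234)])
pad [0.7045 0.1005 0.    ] [0.6994 0.0985 0.    ]
L [0.5747 0.3095 0.05  ]
H [0.5982 0.1655 0.05  ]
R [ 0.6382 -0.1349  0.05  ]
L side [0.5689 0.3051 0.05  ]
H side [0.5858 0.155  0.05  ]
bobtop (array([0.5054, 0.0644, 0.0424]), [np.float64(0.0003608868371968341), np.float64(0.0003608868371969054)])
bob [0.5067 0.0666] [-0.522  -0.7587  0.3486 -0.0039 -0.1611 -1.0958  0.2052  0.0366]
bob [0.5075 0.0674] [-0.4497 -0.4028  0.4372  0.3684]
bob [0.5058 0.0649] [-0.1991 -0.622   0.2024  0.555 ]
wheel [ 0.7294 -0.1935  0.    ]
tw [0.6463 0.3766 0.    ]
case [ 0.6091 -0.1291 -0.    ]
```

```bash
cat >> h.py <<'E'
from scipy.spatial.transform import Rotation as Ro
def pose():
    s=state();w,x,y,z=s['ee_rot'];return s,Ro.from_quat([x,y,z,w]).as_matrix(),np.array(s['position'])
YAW=0.142
O=np.array([.6045,.0858])
FX=np.array([np.cos(YAW),np.sin(YAW)]);FY=np.array([-FX[1],FX[0]])
def fence(p): d=np.array(p)[:2]-O;return np.array([d@FX,d@FY])
def toworld(f): return O+f[0]*FX+f[1]*FY
def rep(target=None,yawz=None):
    s,R,p=pose();print('t',round(s['t'],2),'p',p.round(4),'F',s['contact_force'].round(2),'gap',round(s['finger_gap'],4),'q6',round(s['q'][5],3))
    print('toolx',R[:,0].round(3),'tooly',R[:,1].round(3),'toolz',R[:,2].round(3),'fence',fence(p).round(4))
    print('z-axis angle to fence x',round(np.degrees(np.arctan2(R[:2,2]@FY,R[:2,2]@FX)),1))
    if target is not None: print('shift in tool',(R.T@(np.array(target)-p)).round(4))
E
python3 - <<'E'
from h import *
np.set_printoptions(precision=4,suppress=True)
rep([.615,.0035,.11])
S=lambda x,y:('scene',x/2.4+190-.3,y/2.4+110-.3)
for k,(x,y,z) in dict(caseL=(140,182,0),caseB=(228,198,0),caseR=(253,132,0),black=(517,275,0.004),blacktop=(519,240,.046),small=(483,203,.004)).items():
    p=atz(*S(x,y),z); print(k,p,fence(p))
print(fence([.5065,.066]),toworld([0,-.08]),toworld([.1,0]))
E
```

```text
t 1.2 p [0.2668 0.5374 0.2393] F [-0.26 -0.17  0.56] gap 0.0854 q6 -0.085
toolx [ 0.  0. -1.] tooly [-0.896  0.445  0.   ] toolz [0.445 0.896 0.   ] fence [-0.2704  0.4949]
z-axis angle to fence x 55.5
shift in tool [ 0.1293 -0.5493 -0.3234]
caseL [ 0.6349 -0.1765  0.    ] [-0.0071 -0.264 ]
caseB [ 0.5916 -0.0918  0.    ] [-0.0379 -0.174 ]
caseR [ 0.5066 -0.131   0.    ] [-0.1276 -0.2008]
black [0.4834 0.1913 0.004 ] [-0.105   0.1216]
blacktop [0.4764 0.1801 0.046 ] [-0.1135  0.1115]
small [0.4302 0.1168 0.004 ] [-0.1682  0.0553]
[-0.0998 -0.0057] [0.6158 0.0066] [0.7035 0.1   ]
```

Call:
play_rows(steps=[[[0, 0, 0, 0, 0.14], [0, 0, 0, 0, 0.14], [0, 0, 0, 0, 0.14], [0, 0, 0, 0, 0.14], [0, 0, 0, 0, 0.14], [0, 0, 0, 0, 0.14], [0, 0, 0, 0, 0.13], [0, 0, 0, 0, 0]]], force=20)

```text
t: 2.0
position: [0.2668, 0.5375, 0.2393]
ee_rot: [0.705, -0.049, 0.705, 0.049]
contact_force: [-0.3, 0.2, -0.2]
finger_gap: 0.0001
```

```bash
python3 -c "
from h import *
rep([.6155,.005,.14])"
```

```text
t 2.0 p [0.2668 0.5375 0.2393] F [-0.35  0.2  -0.18] gap 0.0001 q6 0.887
toolx [-0.  0. -1.] tooly [-0.138  0.99   0.   ] toolz [0.99  0.138 0.   ] fence [-0.2704  0.4949]
z-axis angle to fence x -0.2
shift in tool [ 0.0993 -0.5754  0.2722]
```

Call:
play_rows(steps=[[[0, 0, -0.04, 0.02, 0], [0, 0, -0.04, 0.02, 0], [0, 0, -0.04, 0.02, 0], [0, 0, -0.04, 0.02, 0], [0, 0, -0.04, 0.02, 0], [0, 0, -0.04, 0.02, 0], [0, 0, -0.04, 0.02, 0], [0, 0, -0.04, 0.02, 0], [0, 0, -0.04, 0.02, 0], [0, 0, -0.04, 0.02, 0], [0, 0, -0.04, 0.02, 0], [0, 0, 0, 0, 0]]])

```text
t: 3.2
position: [0.5483, 0.1277, 0.2392]
ee_rot: [0.706, -0.05, 0.705, 0.049]
contact_force: [-0.2, 1.0, -0.1]
finger_gap: -0.0003
```

```bash
python3 -c "
from h import *
rep([.6155,.005,.14])
cv2.imwrite('pics/w1.png',capture('wrist'))"
```

```text
t 3.2 p [0.5483 0.1277 0.2392] F [-0.19  1.   -0.11] gap -0.0003 q6 -0.0
toolx [ 0.001 -0.002 -1.   ] tooly [-0.139  0.99  -0.002] toolz [0.99  0.139 0.001] fence [-0.0497  0.0494]
z-axis angle to fence x -0.2
shift in tool [ 0.0995 -0.1307  0.0494]
```

View pics/w1.png

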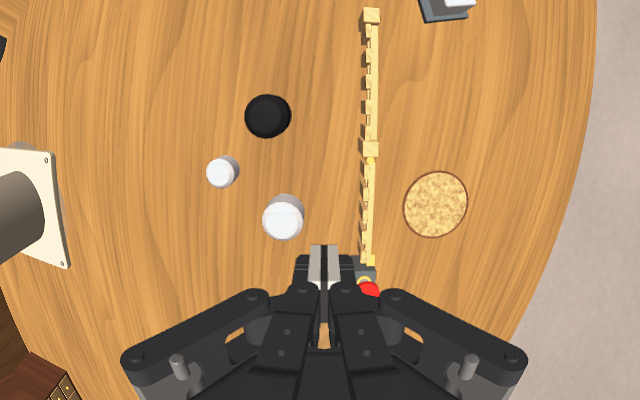

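```bash
cat >> h.py <<'E'
def wray(u,v,R,p):
    c=calibration('wrist');K=np.array(c['intrinsics']);M=np.array(c['mount'])
    dx,dy=u-K[0,2],v-K[1,2];r=np.hypot(dx,dy);th=r/K[0,0]
    d=np.array([np.sin(th)*dx/r,-np.sin(th)*dy/r,-np.cos(th)])
    return R@M[:3,3]+p, R@M[:3,:3]@d
def watz(u,v,z,R,p):
    o,d=wray(u,v,R,p);return o+d*(z-o[2])/d[2]
E
python3 - <<'E'
from h import *
np.set_printoptions(precision=4,suppress=True)
s,R,p=pose()
for k,u,v,z in(('pad',435,204,0),('bobtop',283,223,.046),('hinge',371,148,.05),('end',371,15,.05),('latch end gate',370,262,.044),('cap visible c',369,288,.072)):
    q=watz(u,v,z,R,p);print(k,q,fence(q))
E
python3 -c "
import cv2
a=cv2.imread('pics/w1.png')[90:310,230:490];cv2.imwrite('pics/w1c.png',cv2.resize(a,None,fx=2.6,fy=2.6,interpolation=cv2.INTER_CUBIC))"
```

```text
pad [0.7001 0.1057 0.    ] [0.0974 0.0062]
bobtop [0.509  0.0711 0.046 ] [-0.0967 -0.001 ]
hinge [0.5922 0.1703 0.05  ] [-0.0002  0.0854]
end [0.571  0.3113 0.05  ] [-0.0012  0.228 ]
latch end gate [0.6182 0.0339 0.044 ] [ 0.0062 -0.0534]
cap visible c [0.6174 0.0141 0.072 ] [ 0.0026 -0.0728]
```

View pics/w1c.png

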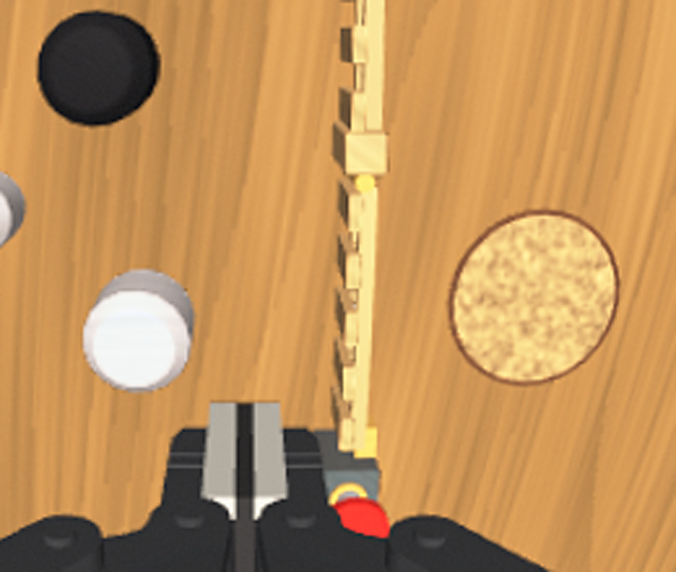

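Call:
play_rows(steps=[[[0, 0.02, -0.033, 0.0125, 0], [0, 0.03, -0.033, 0.0125, 0], [0, 0.03, -0.033, 0.0125, 0], [0, 0.02, -0.03, 0.012, 0], [0, 0.01, 0, 0, 0], [0, 0, 0, 0, 0]]])

```text
t: 3.85
position: [0.6115, 0.0122, 0.127]
ee_rot: [0.704, -0.05, 0.707, 0.05]
contact_force: [-1.3, -0.3, 0.0]
finger_gap: -0.0003
```

```bash
python3 - <<'E'
from h import *
rep([.6155,.005,.14])
for n,c in(('scene',(250,140,80,90)),('side',(280,120,100,90))):
    im=capture(n);x,y,w,h=c;s,R,p=pose()
    cv2.imwrite(f'pics/{n}2.png',cv2.resize(im[y:y+h,x:x+w],None,fx=6,fy=6,interpolation=cv2.INTER_CUBIC))
    m=(im[:,:,2].astype(int)>120)&(im[:,:,1]<50)&(im[:,:,0]<50);ys,xs=np.nonzero(m);print(n,len(xs),xs.mean(),ys.mean(),'tip px',((proj(n,p+[0,0,-.008])-[x,y])*6).round(1))
cv2.imwrite('pics/w2.png',capture('wrist'))
E
cd pics; python3 -c "
import cv2,numpy as np
a=cv2.imread('scene2.png');b=cv2.imread('side2.png');o=np.zeros((540,1080,3),np.uint8);o[:,:480]=a;o[:,480:]=b;cv2.imwrite('c2.png',cv2.resize(o,(800,400)))"
```

```text
t 3.85 p [0.6115 0.0122 0.127 ] F [-1.29 -0.27  0.04] gap -0.0003 q6 -0.206
toolx [-0.004  0.001 -1.   ] tooly [-0.141  0.99   0.001] toolz [ 0.99   0.141 -0.004] fence [-0.0035 -0.0739]
z-axis angle to fence x -0.0
shift in tool [-0.013  -0.0077  0.0029]
scene 114 307.0438596491228 200.92105263157896 tip px [[373.6 292.5]]
side 102 339.8921568627451 189.3921568627451 tip px [[342.6 285.4]]
```

View pics/c2.png

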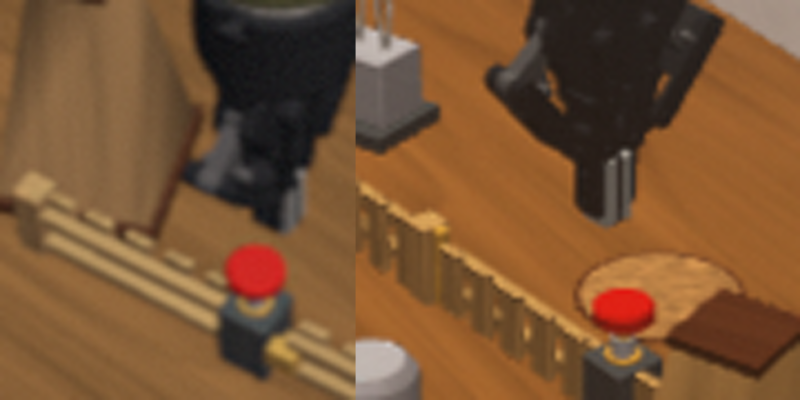

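View pics/w2.png

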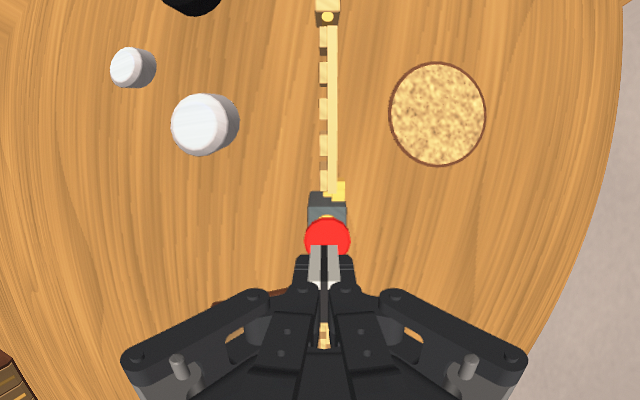

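Run:
```python
from h import *
np.set_printoptions(precision=4,suppress=True)
s,R,p=pose()
im=cv2.imread('pics/w2.png').astype(int);m=(im[:,:,2]>150)&(im[:,:,1]<90)&(im[:,:,0]<90)
pts=np.argwhere(m)[:,::-1].astype(np.float32);print(len(pts),pts.min(0),pts.max(0))
# width by row -> scale
for v in range(216,262,4):
    r=pts[pts[:,1]==v];print(v,r[:,0].min() if len(r) else None,r[:,0].max() if len(r) else None,end='; ')
print()
for z in(.068,.072,.076,.08,.084):
    a=watz(303.5,238,z,R,p);b=watz(350.5,238,z,R,p);t=watz(327,217,z,R,p)
    print(z,np.linalg.norm(a-b),(a+b)/2,fence((a+b)/2),'far edge',fence(t))
print('tip',watz(323.5,245,.119,R,p),p)
q=watz(436.5,114,0,R,p);print('pad',q,fence(q));q=watz(200,125,.046,R,p);print('bob',q,fence(q))
print('cap tri', tri(ray('scene',307.04,200.92),ray('side',339.89,189.39)), tri(ray('scene',307.04,200.92),ray('side',339.89,189.39),wray(327,239,R,p)))
```

```text
1182 [304. 217.] [350. 254.]
216 None None; 220 315.0 338.0; 224 310.0 344.0; 228 307.0 347.0; 232 306.0 348.0; 236 305.0 349.0; 240 304.0 350.0; 244 305.0 349.0; 248 306.0 348.0; 252 308.0 346.0; 256 None None; 260 None None; 
0.068 0.03275814317356324 [0.6178 0.0023 0.068 ] [ 0.0014 -0.0845] far edge [ 0.0012 -0.0688]
0.072 0.03208999954077108 [0.6175 0.0042 0.072 ] [ 0.0013 -0.0827] far edge [ 0.0012 -0.0673]
0.076 0.031421855907978934 [0.6172 0.006  0.076 ] [ 0.0012 -0.0808] far edge [ 0.0011 -0.0657]
0.08 0.03075371227518677 [0.6168 0.0078 0.08  ] [ 0.0012 -0.079 ] far edge [ 0.0011 -0.0642]
0.084 0.03008556864239451 [0.6165 0.0096 0.084 ] [ 0.0011 -0.0771] far edge [ 0.001  -0.0627]
tip [0.6125 0.0213 0.119 ] [0.6133 0.0131 0.1306]
pad [0.7016 0.1009 0.    ] [0.0982 0.0012]
bob [0.5141 0.0669 0.046 ] [-0.0921 -0.0059]
cap tri (array([0.6154, 0.0024, 0.0713]), [np.float64(0.0013284050420491146), np.float64(0.0013284050420489042)]) (array([0.6164, 0.0029, 0.0713]), [np.float64(0.0011695265277261635), np.float64(0.0018639270045668576), np.float64(0.001274556401722866)])
```

Call:
play_rows(steps=[[[0, 0.01, -0.005, 0.002, 0], [0, 0.015, -0.0045, 0, 0], [0, 0.008, 0, 0, 0], [0, 0, 0, 0, 0], [0, 0, 0, 0, 0]]])

```text
t: 4.5
position: [0.6159, 0.0025, 0.0956]
ee_rot: [0.705, -0.049, 0.706, 0.05]
contact_force: [0.9, -0.3, 1.1]
finger_gap: 0.0004
```

Run:
```python
from h import *
rep([.6165,.004,.09])
for n,c in(('scene',(250,140,80,90)),('side',(280,120,100,90))):
    im=capture(n);x,y,w,h=c
    cv2.imwrite(f'pics/{n}3.png',cv2.resize(im[y:y+h,x:x+w],None,fx=6,fy=6,interpolation=cv2.INTER_CUBIC))
a=cv2.imread('pics/scene3.png');b=cv2.imread('pics/side3.png');o=np.zeros((540,1080,3),np.uint8);o[:,:480]=a;o[:,480:]=b;cv2.imwrite('pics/c3.png',cv2.resize(o,(800,400)))
```

```text
t 4.5 p [0.6159 0.0025 0.0956] F [ 0.9  -0.3   1.13] gap 0.0004 q6 -0.219
toolx [-0.001  0.    -1.   ] tooly [-0.14  0.99  0.  ] toolz [ 0.99   0.14  -0.001] fence [-0.0005 -0.084 ]
z-axis angle to fence x -0.1
shift in tool [0.0056 0.0014 0.0008]
```

View pics/c3.png

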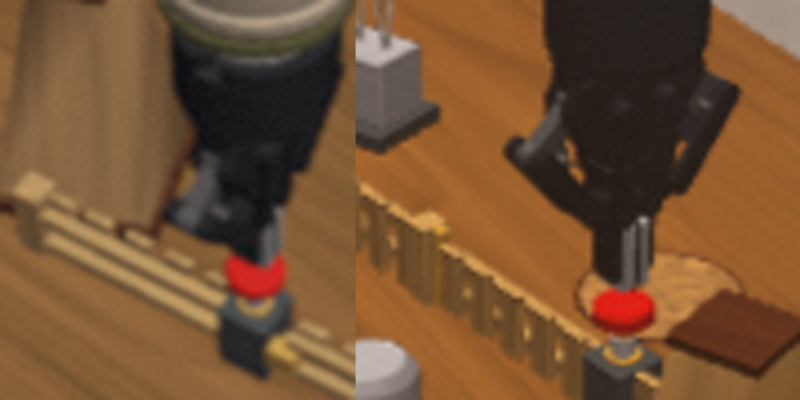

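Call:
play_rows(steps=[[[0, 0.004, 0.001, 0, 0], [0, 0.004, 0, 0, 0], [0, 0.002, 0, 0, 0], [0, 0, 0, 0, 0], [0, 0, 0, 0, 0]]])

```text
t: 5.1
position: [0.6161, 0.0035, 0.0862]
ee_rot: [0.705, -0.049, 0.705, 0.049]
contact_force: [-0.3, -0.9, 0.8]
finger_gap: -0.0002
```

Call:
play_rows(steps=[[[0, 0.002, 0, 0, 0], [0, 0, 0, 0, 0], [0, 0, 0, 0, 0]]])

```text
t: 5.4
position: [0.6165, 0.0034, 0.0847]
ee_rot: [0.706, -0.049, 0.705, 0.049]
contact_force: [0.2, 0.1, 1.9]
finger_gap: 0.0001
```

Call:
play_rows(steps=[[[0, 0.002, 0, 0, 0], [0, 0, 0, 0, 0], [0, 0, 0, 0, 0]]])

```text
t: 5.7
position: [0.6165, 0.0035, 0.0826]
ee_rot: [0.706, -0.049, 0.705, 0.049]
contact_force: [0.2, 0.2, 3.1]
finger_gap: 0.0001
```

Call:
play_rows(steps=[[[0, 0.002, 0, 0, 0], [0, 0, 0, 0, 0], [0, 0, 0, 0, 0]]])

```text
t: 6.0
position: [0.6164, 0.0034, 0.0804]
ee_rot: [0.706, -0.049, 0.705, 0.049]
contact_force: [0.8, -0.3, 4.4]
finger_gap: 0.0003
```

Call:
play_rows(steps=[[[0, 0.002, 0, 0, 0], [0, 0, 0, 0, 0], [0, 0, 0, 0, 0]]])

```text
t: 6.3
position: [0.6165, 0.0035, 0.0785]
ee_rot: [0.706, -0.049, 0.705, 0.049]
contact_force: [0.8, 0.3, 4.4]
finger_gap: 0.0001
```

Call:
play_rows(steps=[[[0, 0.002, 0, 0, 0], [0, 0, 0, 0, 0], [0, 0, 0, 0, 0]]])

```text
t: 6.6
position: [0.6165, 0.0035, 0.0767]
ee_rot: [0.706, -0.05, 0.705, 0.049]
contact_force: [0.6, 0.2, 6.1]
finger_gap: -0.0
```

Call:
play_rows(steps=[[[0, 0.002, 0, 0, 0], [0, 0, 0, 0, 0], [0, 0, 0, 0, 0]]])

```text
t: 6.9
position: [0.6166, 0.0035, 0.0748]
ee_rot: [0.706, -0.05, 0.705, 0.049]
contact_force: [-0.7, 0.2, 7.3]
finger_gap: -0.0003
```

Call:
play_rows(steps=[[[0, 0.001, 0, 0, 0], [0, 0.001, 0, 0, 0], [0, 0, 0, 0, 0], [0, 0, 0, 0, 0]]])

```text
t: 7.3
position: [0.6167, 0.0034, 0.073]
ee_rot: [0.706, -0.05, 0.705, 0.049]
contact_force: [-1.1, 0.2, 7.1]
finger_gap: 0.0
```

Call:
play_rows(steps=[[[0, 0.001, 0, 0, 0], [0, 0, 0, 0, 0], [0, 0, 0, 0, 0]]])

```text
t: 7.6
position: [0.6169, 0.0035, 0.0725]
ee_rot: [0.706, -0.05, 0.705, 0.049]
contact_force: [-1.4, 0.4, 11.7]
finger_gap: 0.0
```

Call:
play_rows(steps=[[[0, 0.0005, 0, 0, 0], [0, 0, 0, 0, 0], [0, 0, 0, 0, 0]]])

```text
t: 7.9
position: [0.6171, 0.0034, 0.0724]
ee_rot: [0.706, -0.05, 0.705, 0.049]
contact_force: [-2.8, 0.1, 13.1]
finger_gap: 0.0001
```

Call:
play_rows(steps=[[[0, 0.0005, 0, 0, 0], [0, 0, 0, 0, 0], [0, 0, 0, 0, 0], [0, 0, 0, 0, 0]]])

```text
t: 8.3
position: [0.6172, 0.0034, 0.0723]
ee_rot: [0.706, -0.05, 0.705, 0.049]
contact_force: [-3.7, 0.0, 15.1]
finger_gap: -0.0001
```

Call:
play_rows(steps=[[[0, 0, 0, 0, 0], [0, 0, 0, 0, 0], [0, -0.002, 0, 0, 0], [0, -0.006, 0, 0, 0], [0, -0.008, 0, 0, 0], [0, -0.012, 0, 0, 0], [0, -0.02, 0, 0, 0], [0, -0.03, 0, 0, 0], [0, -0.03, 0, 0, 0], [0, -0.03, 0, 0, 0], [0, -0.02, 0, 0, 0], [0, 0, 0, 0, 0]]])

```text
t: 9.5
position: [0.6178, 0.0034, 0.2326]
ee_rot: [0.707, -0.05, 0.703, 0.049]
contact_force: [0.0, 0.1, 0.3]
finger_gap: -0.0002
```

Run:
```python
from h import *
rep([.509,.067,.2])
cv2.imwrite('pics/w4.png',capture('wrist'))
```

```text
t 9.5 p [0.6178 0.0034 0.2326] F [0.05 0.13 0.27] gap -0.0002 q6 -0.218
toolx [ 0.006 -0.    -1.   ] tooly [-0.14   0.99  -0.001] toolz [0.99  0.14  0.006] fence [ 0.0015 -0.0835]
z-axis angle to fence x -0.1
shift in tool [ 0.032   0.0782 -0.099 ]
```

View pics/w4.png

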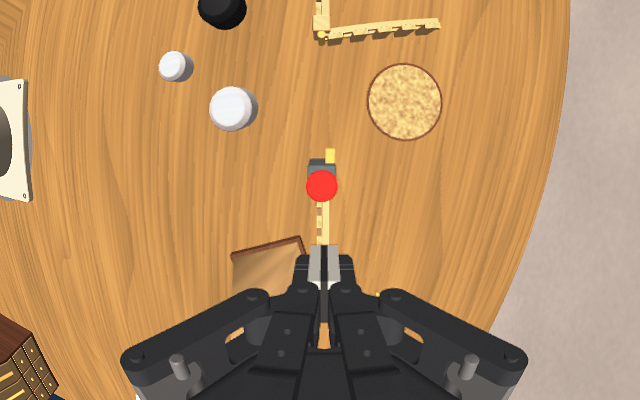

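Run:
```python
from h import *
np.set_printoptions(precision=4,suppress=True)
s,R,p=pose()
for k,u,v,z in(('pad',404.5,102,0),('bobtop',230.5,107.5,.046),('cap',321.5,185,.075),('hingepin',321,34,.045)):
    q=watz(u,v,z,R,p);print(k,q,fence(q))
```

```text
pad [0.7005 0.1005 0.    ] [0.0971 0.0009]
bobtop [0.5108 0.0677 0.046 ] [-0.0953 -0.0046]
cap [0.6154 0.0053 0.075 ] [-0.0006 -0.0813]
hingepin [0.5936 0.1542 0.045 ] [-0.0011  0.0692]
```

Call:
play_rows(steps=[[[0.085, 0, 0.02, -0.025, 0], [0.085, 0, 0.02, -0.025, 0], [0.085, 0, 0.02, -0.025, 0], [0.085, 0, 0.019, -0.023, 0], [0.085, 0.02, 0, 0, 0], [0.085, 0.03, 0, 0, 0], [0.085, 0.03, 0, 0, 0], [0.085, 0.02, 0, 0, 0], [0.085, 0, 0, 0, 0], [0.085, 0, 0, 0, 0]]])

```text
t: 10.55
position: [0.5071, 0.068, 0.1273]
ee_rot: [0.704, -0.049, 0.706, 0.049]
contact_force: [0.8, 0.7, 0.3]
finger_gap: 0.085
```

Run:
```python
from h import *
rep([.5095,.0675,.033])
cv2.imwrite('pics/w5.png',capture('wrist'))
```

```text
t 10.55 p [0.5071 0.068  0.1273] F [0.83 0.69 0.31] gap 0.085 q6 -0.107
toolx [-0.003 -0.    -1.   ] tooly [-0.14  0.99  0.  ] toolz [ 0.99   0.14  -0.003] fence [-0.0989 -0.0039]
z-axis angle to fence x -0.1
shift in tool [ 0.0943 -0.0008  0.0026]
```

View pics/w5.png

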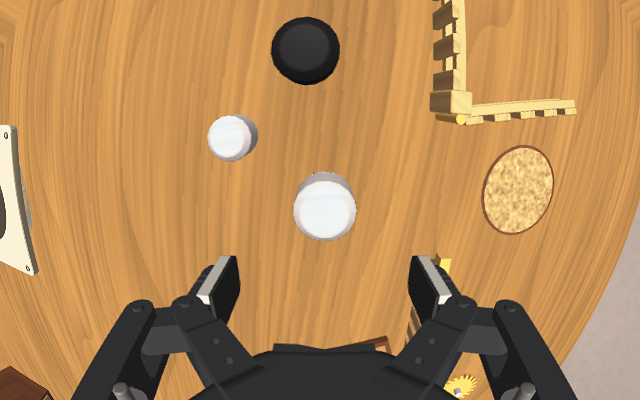

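Run:
```python
from h import *
np.set_printoptions(precision=4,suppress=True)
s,R,p=pose();print(p)
im=cv2.imread('pics/w5.png')
for k,u,v,z in(('bobtop',325,211,.046),('nearedge',325,241,.038),('L',293.5,207,.040),('R',356.5,207,.040),('pad',517.5,189.5,0)):
    q=watz(u,v,z,R,p);print(k,q,fence(q), (R.T@(q-p)))
```

```text
[0.5081 0.068  0.1286]
bobtop [0.5093 0.0698 0.046 ] [-0.0965 -0.0024] [0.0826 0.0016 0.0014]
nearedge [0.5134 0.0417 0.038 ] [-0.0965 -0.0307] [ 0.0906 -0.0268  0.0015]
L [0.4854 0.0674 0.04  ] [-0.1205 -0.0013] [ 0.0886  0.0026 -0.0225]
R [0.5329 0.0742 0.04  ] [-0.0725 -0.0014] [0.0886 0.0027 0.0254]
pad [0.702  0.1024 0.    ] [0.0989 0.0026] [0.1285 0.007  0.1968]
```

Call:
play_rows(steps=[[[0.085, 0.02, 0.0005, 0.001, 0], [0.085, 0.025, 0, 0, 0], [0.085, 0.025, 0, 0, 0], [0.085, 0.02, 0, 0, 0], [0.085, 0.012, 0, 0, 0], [0.085, 0.006, 0, 0, 0], [0.085, 0, 0, 0, 0], [0.085, 0, 0, 0, 0], [0.085, 0, 0, 0, 0]]])

```text
t: 11.5
position: [0.5101, 0.0687, 0.0216]
ee_rot: [0.706, -0.05, 0.705, 0.049]
contact_force: [-0.2, -0.4, 0.1]
finger_gap: 0.0851
```

Call:
play_rows(steps=[[[0.06, 0, 0, 0, 0], [0.06, 0, 0, 0, 0], [0.054, 0, 0, 0, 0], [0.052, 0, 0, 0, 0], [0.05, 0, 0, 0, 0], [0.048, 0, 0, 0, 0], [0.045, 0, 0, 0, 0], [0.045, 0, 0, 0, 0], [0.045, 0, 0, 0, 0]]], force=20)

```text
t: 12.4
position: [0.5085, 0.0686, 0.0203]
ee_rot: [0.705, -0.049, 0.706, 0.049]
contact_force: [-4.7, -0.5, 5.7]
finger_gap: 0.0497
```

Run:
```python
from h import *
rep([.7025,.101,.02])
cv2.imwrite('pics/w6.png',capture('wrist'))
```

```text
t 12.4 p [0.5085 0.0686 0.0203] F [-4.69 -0.45  5.7 ] gap 0.0497 q6 -0.106
toolx [-0.001 -0.    -1.   ] tooly [-0.14  0.99  0.  ] toolz [ 0.99   0.14  -0.001] fence [-0.0974 -0.0035]
z-axis angle to fence x -0.1
shift in tool [1.000e-04 5.000e-03 1.966e-01]
```

View pics/w6.png

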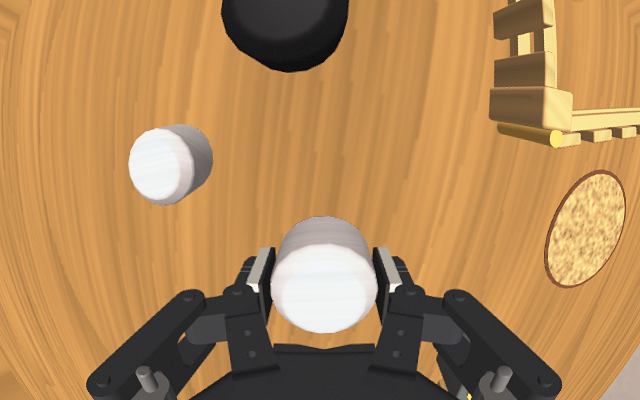

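Call:
play_rows(steps=[[[0.045, 0, 0, 0.005, 0], [0.045, 0, 0.001, 0.01, 0], [0.045, 0, 0.001, 0.012, 0], [0.045, 0, 0.001, 0.012, 0], [0.045, 0, 0.001, 0.012, 0], [0.045, 0, 0.001, 0.012, 0], [0.045, 0, 0, 0.012, 0], [0.045, 0, 0, 0.012, 0], [0.045, 0, 0, 0.01, 0], [0.045, 0, 0, 0.003, 0], [0.045, 0, 0, 0, 0], [0.045, 0, 0, 0, 0]]])

```text
t: 13.65
position: [0.6077, 0.0876, 0.0205]
ee_rot: [0.706, -0.049, 0.705, 0.049]
contact_force: [0.7, -0.5, 2.8]
finger_gap: 0.0492
```

Run:
```python
from h import *
rep([.7025,.101,.02])
cv2.imwrite('pics/w7.png',capture('wrist'))
im=capture('scene');cv2.imwrite('pics/s7.png',cv2.resize(im[110:360,190:480],None,fx=2.4,fy=2.4))
```

```text
t 13.65 p [0.6077 0.0876 0.0205] F [ 0.65 -0.5   2.82] gap 0.0492 q6 -0.08
toolx [ 0.001  0.    -1.   ] tooly [-0.14  0.99 -0.  ] toolz [0.99  0.14  0.001] fence [0.0035 0.0013]
z-axis angle to fence x -0.1
shift in tool [0.0006 0.0001 0.0957]
```

View pics/w7.png

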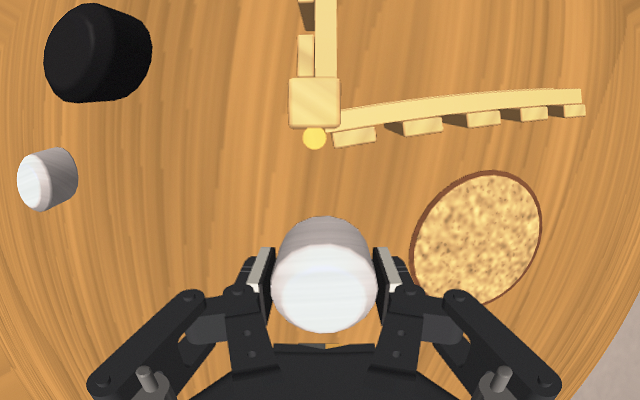

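View pics/s7.png

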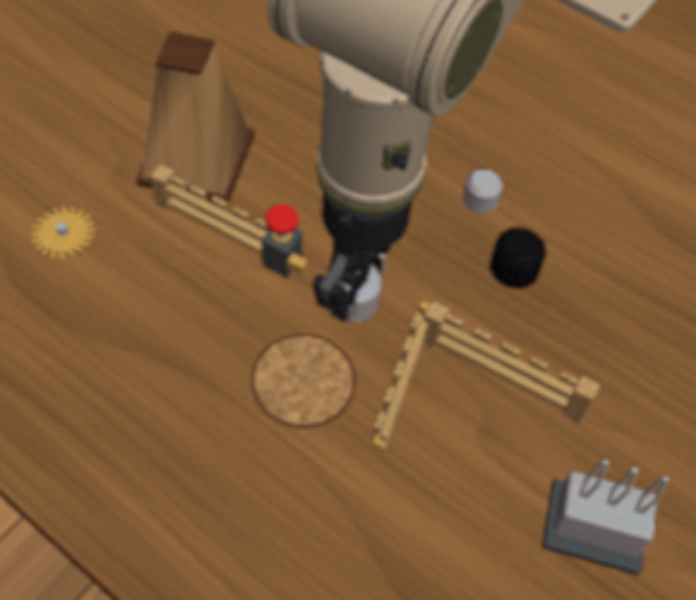

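Call:
play_rows(steps=[[[0.045, 0, 0, 0.005, 0], [0.045, 0, 0, 0.01, 0], [0.045, 0, 0, 0.012, 0], [0.045, 0, 0, 0.012, 0], [0.045, 0, 0, 0.012, 0], [0.045, 0, 0, 0.012, 0], [0.045, 0, 0, 0.012, 0], [0.045, 0, 0, 0.01, 0], [0.045, 0, 0, 0.007, 0], [0.045, 0, 0, 0.003, 0], [0.045, 0, 0, 0, 0], [0.045, 0, 0, 0, 0]]])

```text
t: 14.95
position: [0.7013, 0.1008, 0.0204]
ee_rot: [0.705, -0.049, 0.706, 0.049]
contact_force: [-3.0, -0.7, 4.9]
finger_gap: 0.0491
```

Run:
```python
from h import *
rep([.7025,.101,.02])
cv2.imwrite('pics/w8.png',capture('wrist'))
```

```text
t 14.95 p [0.7013 0.1008 0.0204] F [-2.98 -0.65  4.89] gap 0.0491 q6 -0.07
toolx [-0. -0. -1.] tooly [-0.14  0.99 -0.  ] toolz [ 0.99  0.14 -0.  ] fence [0.0979 0.0011]
z-axis angle to fence x -0.1
shift in tool [0.0004 0.     0.0012]
```

View pics/w8.png

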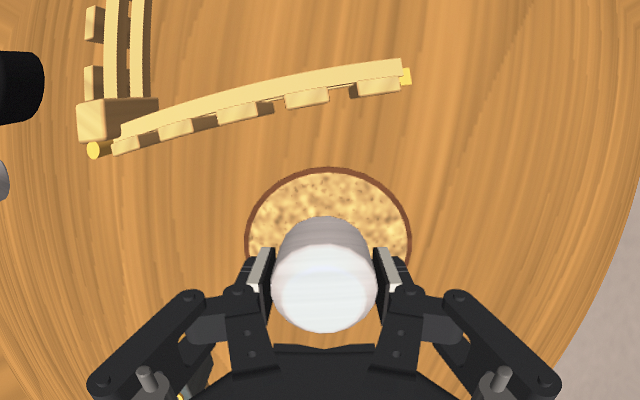

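Call:
play_rows(steps=[[[0.054, 0, 0, 0, 0], [0.06, 0, 0, 0, 0], [0.07, 0, 0, 0, 0], [0.085, 0, 0, 0, 0], [0.085, 0, 0, 0, 0], [0.085, 0, 0, 0, 0], [0.085, 0, 0, 0, 0], [0.085, -0.01, 0, 0, 0], [0.085, -0.03, 0, 0, 0], [0.085, -0.04, 0, 0, 0], [0.085, -0.04, 0, 0, 0], [0.085, 0, 0, 0, 0]]])

```text
t: 16.2
position: [0.7061, 0.1012, 0.1503]
ee_rot: [0.71, -0.049, 0.701, 0.049]
contact_force: [-0.1, -0.9, 1.0]
finger_gap: 0.0852
```

Call:
play_rows(steps=[[[0.085, -0.04, 0, 0, 0], [0.085, -0.03, 0, -0.02, 0], [0.085, 0, 0, -0.04, 0], [0.085, 0, 0, -0.04, 0], [0.085, 0, 0, -0.02, 0], [0.085, 0, 0, 0, 0], [0.085, 0, 0, 0, 0]]])

```text
t: 16.9
position: [0.5828, 0.0841, 0.2112]
ee_rot: [0.706, -0.049, 0.705, 0.049]
contact_force: [0.0, -0.6, 0.6]
finger_gap: 0.0852
```

Run:
```python
from h import *
rep()
s,R,p=pose();cv2.imwrite('pics/w9.png',capture('wrist'))
im=capture('side');cv2.imwrite('pics/d9.png',cv2.resize(im[90:300,220:460],None,fx=2.8,fy=2.8))
```

```text
t 16.9 p [0.5828 0.0841 0.2112] F [ 0.02 -0.63  0.59] gap 0.0852 q6 -0.084
toolx [ 0.002  0.    -1.   ] tooly [-0.139  0.99  -0.   ] toolz [0.99  0.139 0.002] fence [-0.0217  0.0014]
z-axis angle to fence x -0.1
```

View pics/w9.png

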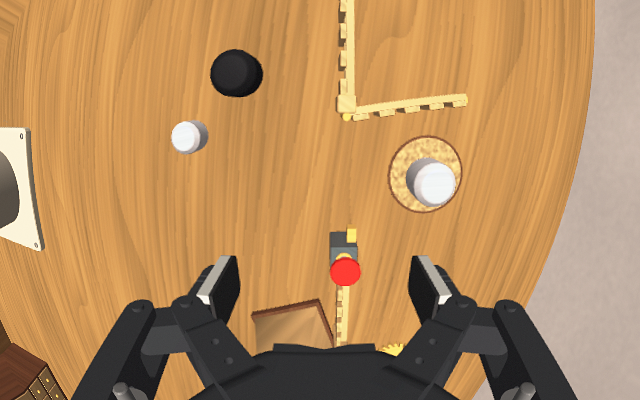

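View pics/d9.png

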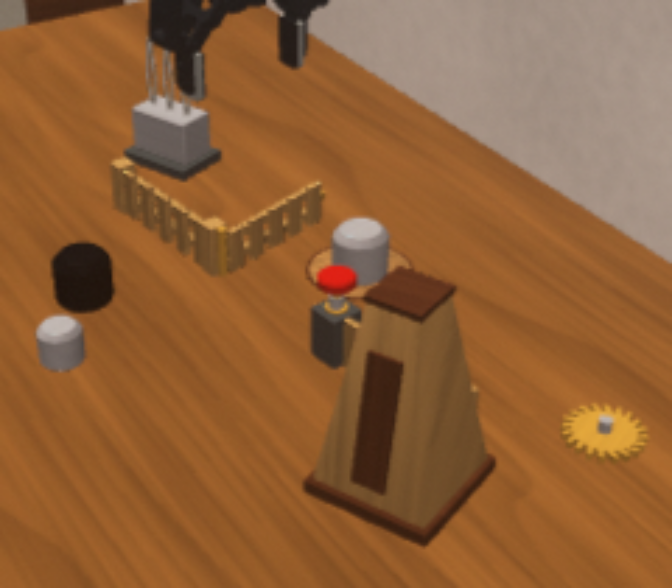

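Run:
```python
from h import *
s,R,p=pose();print(fence(watz(425.5,174,0,R,p)),fence(watz(435,184,.046,R,p)))
print(close_job())
```

```text
[0.0998288 0.0026838] [0.09531478 0.00261051]
the job is handed in; nothing more can be done
None
```

The job is done and handed in at about 17 s of the 64 s allowed. `close_job()` gives no verdict, so what follows is from my own readings.

- **Plunger:** I pressed it straight down with the fingers closed. The force rose from about 3 N to 7 N, then jumped to 12–15 N with almost no further travel, which I took as the stop. I held it there for over 0.25 s and let it up. The highest reading in the tool reports was about 15 N.
- **Gate:** the wrist picture taken right after showed the gate fully open. The bob was still in front of the fence.
- **Bob:** I gripped the larger nickel bob at 20 N and slid it at constant height through the gateway onto the pad, then released it and lifted the arm clear.

In the last pictures:
- The bob stands upright about 5 mm from the pad's centre.
- The gate is open.
- The red cap is up.
- The wheel, case and tweezers stand look unmoved. I compared them by eye and did not measure them.
- The gripper is clear of everything.

The cameras disagreed by up to about 5 mm along the fence before I started, so I averaged them. No check failed.

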